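# Mark the black rod and ease the press arm back up

## Robot

A 6-joint arm with a two-finger parallel gripper is mounted at the origin on the work surface. World frame = base frame: x ahead of the robot, y to its left, z up, the work surface at z = 0. Lengths are in m, angles in rad, forces in N, time in s.
With the tool pointing down it reaches from about 0.375 to 0.975 m from the base axis. Payload 3.8 kg.
Tool frame: the origin (TCP) lies midway between the tips of the shut fingers; the grasp point (between the pads) lies 19 mm behind it; y points along the fingers, x is the direction in which the jaws open and shut, and the axes are right-handed (so a half turn about y gives the same grasp; the last joint's range is limited). The gripper opens to 88 mm and grips with 3 to 60 N. Pads are 18 mm wide; open, the fingers measure 123 mm over their backs; the gripper's body (75 mm by 187 mm) begins 45 mm behind the grasp point.
Start: joints at [-1.21, 0.264, 1.604, -0, 1.274, -0.037], TCP at [0.261, -0.622, 0.239] pointing down, gripper open.
Joint ranges: [-2.63, 2.63], [-0.94, 2.18], [0.31, 2.57], [-1.31, 4.45], [0, 2.66], [-2.55, 2.55]. Speed limits (rad/s): [2.57, 2.57, 3.14, 3.14, 3.14, 3.14].

## Interface

Orientations are given as a unit quaternion [w, x, y, z].
In Python, from rig import arm, capture, job gives the robot as it stands. The module is installed in compiled form; this text tells all that it offers.
- The arm moves only by the shell command python3 -m crank 'ROWS' [FORCE]. ROWS is a JSON object of lists of equal length, an entry for each row: "grip": the finger opening in mm, from 0 to 88.1; "xyz": the shift along the tool's x, y, z in mm, a list of three; "angular": the turn, a rotation vector about the tool's x, y, z in degrees, a list of three. In form: {"grip": [grip, ...], "xyz": [[dx, dy, dz], ...], "angular": [[rx, ry, rz], ...]}. A call has 1 to 12 rows; each row shifts and turns the commanded pose from where the row before left it, along the tool's axes as they then stand; what a row does not reach is not made up. A row lasts 1/12 s, in which the tool goes at most 41.7 mm and 7.16 degrees, less where a joint would pass 70% of its speed; a pose out of reach is approached as far as the arm can. A call with a gripper value outside its range is refused whole. The fingers move at their own pace and stop on an object; FORCE is the grip in N (left out, the last holds). Time passes only in rows, so rows that do not move let the fingers close. It gives the time, the measured TCP pose, the force and the opening at its end, in the units of the state.
- arm.get_obs(): the state, without advancing time (a new reading comes with each control period).
- capture(name): name is "scene" or "top"; returns a dict with "image" (420x560x3 uint8, red, green, blue), "fov_y" (degrees; the focal length in pixels is half the picture's height over the tangent of half this angle, whatever the lens; pixels are square), "cx", "cy" (the principal point, pixels), "R" (3x3) and "t" (3): a world point X has camera coordinates R X + t. Camera axes: x right, y down, z forward; pixel columns grow to the right and rows downward; lengths in m; the calibration is good to about 2 mm. A picture is of the moment at which its call begins. There is no depth.
- job.hand_in(): hands the job in, once; it reports no verdict.
The state is a dict: "clock": time; "qpos": joint angles; "joint_vel": joint speeds; "joint_torque": joint torques, N m; "eef_pos": TCP position; "orientation": TCP orientation; "force": force on the tool from outside, world axes, zero at the start; "ft_torque": the same for the moment, N m; "width": opening from 0.0 (shut) to 1.0 (fully open).
Only numpy, scipy, OpenCV 4.12 (cv2) and the standard library are available. Lean on these libraries where they do the work, as an engineer would, in place of code of your own. Each camera call takes 0.05 s, during which the arm holds its last target.

## Task

Two identical spring-return marking presses stand on the bench. On the one that holds the black rod, push the arm's red palm pad all the way down so that the blue stamp is pressed onto the end of the rod, keep it down for a moment, then let the arm come back up slowly, over a second or more, until it is fully up; never let it snap back. Leave the press with the white rod and the loose white offcut alone.

Things in the scene. Friction and masses are not known exactly. Their poses are not given: they have to be found in the camera images.
- black_arm (a joint): Steel arm of the press holding the BLACK upright rod (60 mm diameter, top 108 mm above table). Rad: 0 = fully up, where its spring returns it; grows as pressed; 0.35 = lower stop; stamp is on the rod from 0.295. Spring lifts the pad with about 4 N (up) to 12 N (down); undamped, snaps if let go. Base 220 x 100 mm, bolted; level hinge pin 150 mm high at its far end, the arm points towards the robot.
- black_pad (a point): Centre of the top of the red palm pad (disc, 52 mm diameter, 12 mm thick) on that arm's free end; 224 mm above the table with the arm up (then the press's highest part), 162 mm fully down. Axes turn with the arm: x from pad to hinge, y along the hinge pin, z out of the pad's top. Hinge pin at (+180, 0, -30) mm in these axes; pressing turns the pad about it by the joint value, negative about y.
- white_arm (a joint): Arm of the identical second press, which holds the WHITE rod; same sizes and joint values. Bystander: it must stay up. The two presses may stand either way round, left or right.
- offcut: Loose white plastic rod offcut, 50 mm diameter, 80 mm tall, about 0.18 kg, standing on the table to the left (+y) of both presses; origin at the centre of its underside, z along its axis. Bystander: must stay where it is.

How it is judged:
On the way:
1. the black rod's press arm is pressed down so that the stamp is on the rod (joint above 0.295 rad) for 0.3 s (value of joint black_arm above 0.295 rad), for 0.3 s.
At the end, for the whole second after the job is handed in: After the marking, the black rod's press arm is fully up again (within 0.055 rad, about 10 mm at the pad) and at rest, the white rod's press arm is up (within 0.055 rad), and the offcut is within 20 mm of its starting place (value of joint each of black_arm, white_arm below 0.055 rad and velocity of joint black_arm between -0.1 and 0.1 rad/s and distance of offcut from where it was at the start of the episode below 0.02 m); the robot touches nothing.
It fails at once if the black rod's press arm snaps back: it rises faster than 0.8 rad/s (about 0.14 m/s at the pad) anywhere but in the last 0.06 rad (11 mm at the pad) below its upper stop (value of joint black_arm above 0.06 rad and velocity of joint black_arm below -0.8 rad/s).
It fails at once if the white rod's press arm is pressed by more than 0.1 rad (value of joint white_arm above 0.1 rad).
It fails at once if the offcut is moved by more than 20 mm or tipped by more than 0.35 rad (distance of offcut from where it was at the start of the episode above 0.02 m or angle between offcut's own z axis and vertical above 0.35 rad).
It also fails if it takes over 35 s, if anything falls off the work surface, if the arm or the gripper's body presses on something with over 40 N, if the wrist force passes 120 N, or if a joint passes its speed limit or range.

## Working session

There is one attempt and no reset: what is moved stays moved. The work goes in short steps, Python scripts to look and compute and a shell command to move; the robot and the scene stay as the last step left them, time stands still between calls to the robot, and variables do not carry over. Pictures are saved under pics/ and viewed, and the job is handed in when it is done.

```bash
mkdir -p pics
cat > h.py <<'E'
import numpy as np,cv2
from rig import arm,capture,job
def ray(c,u,v):
    f=c["image"].shape[0]/2/np.tan(np.radians(c["fov_y"])/2)
    R=np.array(c["R"]);t=np.array(c["t"])
    return -R.T@t, R.T@np.array([(u-c["cx"])/f,(v-c["cy"])/f,1.])
def plane(c,u,v,z):
    o,d=ray(c,u,v); return o+d*(z-o[2])/d[2]
def save(c,n): cv2.imwrite(n,cv2.cvtColor(c["image"],cv2.COLOR_RGB2BGR))
def reds(c):
    h=cv2.cvtColor(c["image"],cv2.COLOR_RGB2HSV)
    m=(((h[...,0]<8)|(h[...,0]>172))&(h[...,1]>130)&(h[...,2]>60)).astype(np.uint8)
    n,l,s,ce=cv2.connectedComponentsWithStats(m)
    return [(s[i].tolist(),ce[i].round(1).tolist()) for i in range(1,n) if s[i,4]>40]
E
python3 - <<'E'
from h import *
for n in("scene","top"):
    c=capture(n);save(c,f"pics/{n}0.png");
    print(n,-np.array(c["R"]).T@c["t"],c["fov_y"])
    for s,ce in reds(c): print(s,ce,plane(c,*ce,.224).round(4))
print(arm.get_obs())
E
```

```text
scene [ 1.24529525 -0.33901322  0.76557325] 47.98947289460207
[295, 145, 22, 18, 298] [305.1, 153.6] [0.4819 0.1578 0.224 ]
[172, 172, 27, 23, 464] [185.0, 183.0] [ 0.4664 -0.1165  0.224 ]
top [0.40568913 0.06141282 1.02971893] 50.98327603529348
[212, 233, 28, 27, 563] [225.4, 245.7] [0.4739 0.1623 0.224 ]
[363, 239, 28, 27, 566] [376.5, 251.6] [ 0.4609 -0.1137  0.224 ]
{'clock': 0.1, 'qpos': array([-1.20990188e+00,  2.64672833e-01,  1.60523200e+00, -2.53815359e-05,
        1.27369050e+00, -3.69109121e-02]), 'joint_vel': array([-5.05059970e-05, -1.46223885e-03, -3.82038455e-03, -4.30955486e-04,
       -1.61653135e-04,  1.07830101e-03]), 'joint_torque': array([ 1.20938639e-04, -5.03619254e+01, -3.58071399e+01,  7.30417552e-02,
        2.33106979e-02, -6.48829291e-05]), 'eef_pos': array([ 0.26125072, -0.62170092,  0.23751879]), 'orientation': array([ 0.58934644, -0.58853364,  0.3919226 , -0.39076285]), 'force': array([ 0.39744255, -0.09351403,  1.03394486]), 'ft_torque': array([ 0.01688583, -0.00665802, -0.06380825]), 'width': 0.9982454989604633}
```

```bash
sleep 1
```

```text
(no output)
```

View pics/scene0.png

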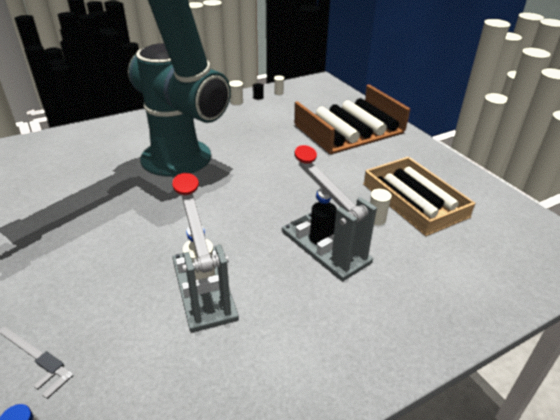

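View pics/top0.png

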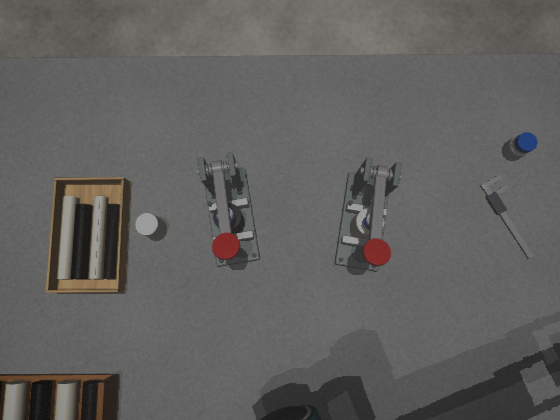

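Black rod is on the left press (pad at top-view pixel 225,246). The white-rod press is on the right (pad at 376,252), and the offcut is at 147,224. Next I'll get the hinge direction and the tool axes.

```bash
cat >> h.py <<'E'
from scipy.spatial.transform import Rotation as Ro
def st(target=None):
    o=arm.get_obs(); q=o["orientation"]; M=Ro.from_quat(np.r_[q[1:],q[0]]).as_matrix()
    print("t",round(o["clock"],2),"p",o["eef_pos"].round(4),"F",o["force"].round(1),"w",round(o["width"],2),"q",o["qpos"].round(2))
    if target is not None: print("tool mm",(M.T@(np.array(target)-o["eef_pos"])*1e3).round(1))
    return M
E
python3 - <<'E'
from h import *
M=st(); print(M.round(3))
c=capture("top"); print("hinge",plane(c,219,168,.15),"offcut",plane(c,147,224,.08))
cs=capture("scene")
a,d=ray(c,225.4,245.7); b,e=ray(cs,305.1,153.6)
s=np.linalg.lstsq(np.c_[d,-e],b-a,rcond=None)[0]; print("tri",a+d*s[0],b+e*s[1])
P=np.array([.474,.162,.30])
for w in ([.261,-.622,.32],[.5,-.25,.32],P): st(w)
im=cv2.resize(c["image"][130:290,170:290],None,fx=5,fy=5,interpolation=cv2.INTER_CUBIC)[:600]
cv2.imwrite("pics/crop.png",im[...,::-1])
E
```

```text
t 0.1 p [ 0.2613 -0.6217  0.2375] F [ 0.4 -0.1  1. ] w 1.0 q [-1.21  0.26  1.61 -0.    1.27 -0.04]
[[ 0.387 -0.001  0.922]
 [-0.922  0.002  0.387]
 [-0.002 -1.     0.   ]]
hinge [0.64023814 0.18667662 0.15      ] offcut [0.53469555 0.35159504 0.08      ]
tri [0.47435467 0.16295449 0.21861447] [0.47427644 0.16280694 0.21858938]
t 0.2 p [ 0.2613 -0.6219  0.2379] F [-0.  -0.2 -0.2] w 1.0 q [-1.21  0.26  1.6  -0.    1.27 -0.04]
tool mm [ -0.1 -82.1  -0.3]
t 0.2 p [ 0.2613 -0.6219  0.2379] F [-0.  -0.2 -0.2] w 1.0 q [-1.21  0.26  1.6  -0.    1.27 -0.04]
tool mm [-250.5  -81.8  364.1]
t 0.2 p [ 0.2613 -0.6219  0.2379] F [-0.  -0.2 -0.2] w 1.0 q [-1.21  0.26  1.6  -0.    1.27 -0.04]
tool mm [-640.4  -61.2  499.7]
```

```bash
python3 -m crank '{"grip":[0,0,0,0,0,0,0,0,0,0,0,0],"xyz":[[0,-28,0],[0,-28,0],[0,-28,0],[-21,0,30],[-21,0,30],[-21,0,30],[-21,0,30],[-21,0,30],[-21,0,30],[-21,0,30],[-21,0,30],[-21,0,30]],"angular":[[0,0,0],[0,0,0],[0,0,0],[0,0,0],[0,0,0],[0,0,0],[0,0,0],[0,0,0],[0,0,0],[0,0,0],[0,0,0],[0,0,0]]}' 10
python3 -c "
from h import *
st([.474,.1625,.31])"
```

```text
clock: 1.2
eef_pos: [0.4377, -0.3417, 0.3226]
orientation: [0.589, -0.589, 0.391, -0.391]
force: [-0.1, -0.7, 0.6]
width: 0.118
t 1.2 p [ 0.4377 -0.3417  0.3226] F [-0.1 -0.7  0.6] w 0.12 q [-0.71 -0.    1.75  0.    1.39  0.47]
tool mm [-450.8   12.6  228.7]
```

```bash
python3 -m crank '{"grip":[0,0,0,0,0,0,0,0,0,0,0,0],"xyz":[[-34,0,17],[-34,0,17],[-34,0,17],[-34,0,17],[-34,0,17],[-34,0,17],[-34,0,17],[-34,0,17],[-34,0,17],[-34,0,17],[-34,0,17],[-34,0,17]],"angular":[[0,0,0],[0,0,0],[0,0,0],[0,0,0],[0,0,0],[0,0,0],[0,0,0],[0,0,0],[0,0,0],[0,0,0],[0,0,0],[0,0,0]]}'
python3 -m crank '{"grip":[0,0],"xyz":[[0,0,0],[0,0,0]],"angular":[[0,0,0],[0,0,0]]}'
python3 -c "
from h import *
st([.474,.1625,.24])"
```

```text
clock: 2.2
eef_pos: [0.4667, 0.1136, 0.3228]
orientation: [0.589, -0.589, 0.391, -0.391]
force: [0.4, -0.0, 0.6]
width: 0.01
clock: 2.37
eef_pos: [0.4668, 0.1134, 0.3225]
orientation: [-0.59, 0.59, -0.39, 0.39]
force: [0.4, 0.0, -0.9]
width: 0.006
t 2.37 p [0.4668 0.1134 0.3225] F [ 0.4  0.  -0.9] w 0.01 q [ 0.19 -0.15  1.89 -0.    1.41  1.36]
tool mm [-42.4  82.4  25.9]
```

```bash
python3 -m crank '{"grip":[0,0,0,0,0,0,0],"xyz":[[-21,0,13],[-21,0,13],[0,25,0],[0,25,0],[0,20,0],[0,10,0],[0,0,0]],"angular":[[0,0,0],[0,0,0],[0,0,0],[0,0,0],[0,0,0],[0,0,0],[0,0,0]]}'
python3 -c "
from h import *
st([.474,.1625,.224])
c=capture('scene');save(c,'pics/s1.png');print(reds(c))
cv2.imwrite('pics/s1c.png',cv2.resize(c['image'][60:210,220:400],None,fx=4,fy=4)[...,::-1])"
```

```text
clock: 2.95
eef_pos: [0.4732, 0.1586, 0.2397]
orientation: [-0.587, 0.59, -0.393, 0.391]
force: [0.4, 0.6, -1.1]
width: 0.006
t 2.95 p [0.4732 0.1586 0.2397] F [ 0.4  0.6 -1.1] w 0.01 q [ 0.27 -0.07  1.97 -0.    1.25  1.45]
tool mm [-3.3 15.7  2.3]
[([295, 147, 21, 16, 258], [305.2, 154.4]), ([173, 173, 25, 22, 430], [185.1, 183.2])]
```

View pics/s1c.png

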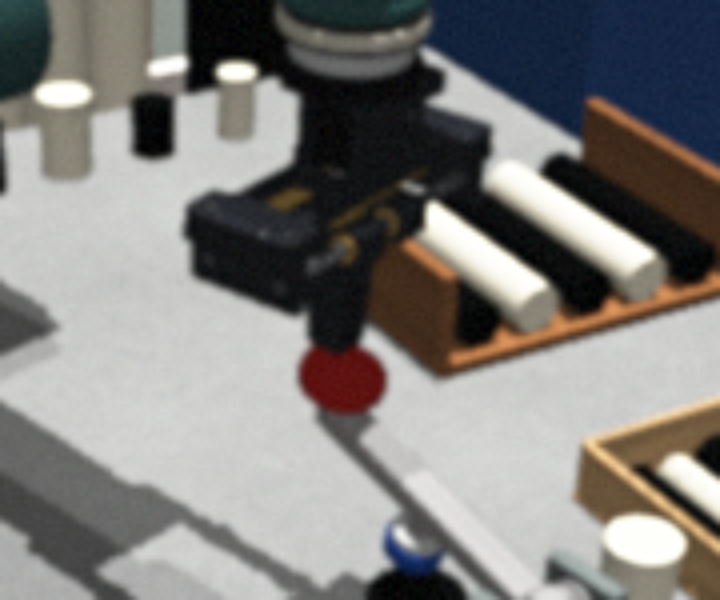

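```bash
python3 -m crank '{"grip":[0,0,0,0,0,0,0,0,0,0,0],"xyz":[[-3,6,2],[0,6,0],[0,4,0],[-0.6,6,-2.4],[-0.5,6,-2.1],[-0.5,6,-2],[-0.4,6,-1.7],[-0.4,6,-1.5],[0,0,0],[0,0,0],[0,0,0]],"angular":[[0,0,0],[0,0,0],[0,0,0],[0,0,0],[0,0,0],[0,0,0],[0,0,0],[0,0,0],[0,0,0],[0,0,0],[0,0,0]]}'
python3 -c "
from h import *
u=np.array([.989,.147,0]);H=np.array([.474,.1625,0])+u*.1668
a=.252-.335;st(H-u*(.18*np.cos(a)-.03*np.sin(a))+[0,0,.15+.18*np.sin(a)+.03*np.cos(a)])
c=capture('scene');print(reds(c))
cv2.imwrite('pics/s2c.png',cv2.resize(c['image'][60:260,220:400],None,fx=3,fy=3)[...,::-1])"
```

```text
clock: 3.92
eef_pos: [0.4666, 0.1626, 0.1982]
orientation: [0.59, -0.588, 0.39, -0.392]
force: [0.2, -0.5, 7.6]
width: 0.009
t 3.92 p [0.4666 0.1626 0.1982] F [ 0.2 -0.5  7.6] w 0.01 q [ 0.29 -0.05  2.03 -0.    1.16  1.46]
tool mm [-0.8 33.2 -7.9]
[([293, 157, 20, 14, 173], [302.3, 164.4]), ([173, 173, 25, 22, 428], [185.0, 183.2])]
```

View pics/s2c.png

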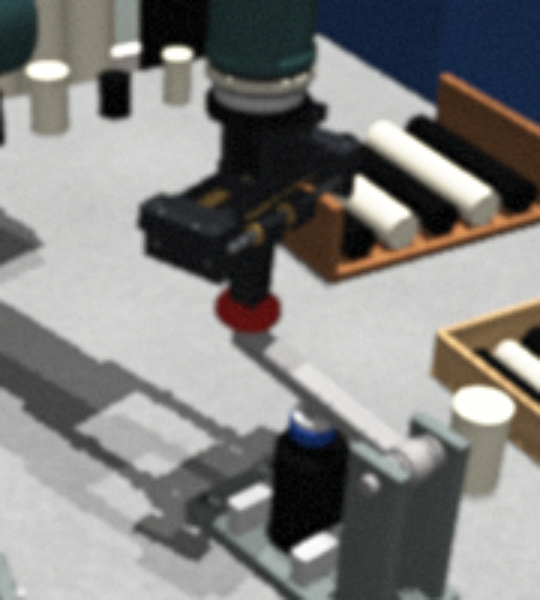

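Fingers rest centred on the red pad (crop about 248,308), which is partway down with a 7.6 N reaction. I'll continue to the bottom and hold.

```bash
python3 -m crank '{"grip":[0,0,0,0,0,0,0,0,0,0,0,0],"xyz":[[-0.4,6,-1.6],[-0.3,6,-1.4],[-0.3,6,-1.2],[-0.2,6,-1],[-0.2,5,-0.8],[-0.1,4,-0.5],[0,0,0],[0,0,0],[0,0,0],[0,0,0],[0,0,0],[0,0,0]],"angular":[[0,0,0],[0,0,0],[0,0,0],[0,0,0],[0,0,0],[0,0,0],[0,0,0],[0,0,0],[0,0,0],[0,0,0],[0,0,0],[0,0,0]]}'
python3 -c "
from h import *
st()
c=capture('scene');print(reds(c))
cv2.imwrite('pics/s3c.png',cv2.resize(c['image'][60:260,220:400],None,fx=3,fy=3)[...,::-1])"
```

```text
clock: 4.97
eef_pos: [0.4612, 0.1617, 0.1665]
orientation: [0.59, -0.588, 0.39, -0.393]
force: [-0.6, -2.0, 12.0]
width: 0.006
t 4.97 p [0.4612 0.1617 0.1665] F [-0.6 -2.  12. ] w 0.01 q [ 0.29 -0.04  2.07 -0.    1.1   1.46]
[([291, 169, 20, 11, 147], [300.5, 174.5]), ([173, 173, 25, 22, 429], [185.0, 183.2])]
```

View pics/s3c.png

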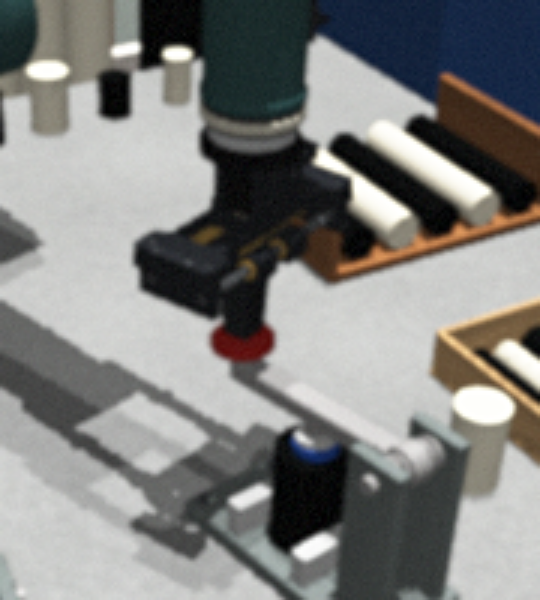

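Force is still only the spring (12 N). I'll press a few mm more to make sure I get to the stop.

```bash
python3 -m crank '{"grip":[0,0,0,0],"xyz":[[0,1.5,-0.2],[0,1.5,0],[0,0,0],[0,0,0]],"angular":[[0,0,0],[0,0,0],[0,0,0],[0,0,0]]}'
python3 -m crank '{"grip":[0,0,0,0,0,0],"xyz":[[0,1,0],[0,1,0],[0,0,0],[0,0,0],[0,0,0],[0,0,0]],"angular":[[0,0,0],[0,0,0],[0,0,0],[0,0,0],[0,0,0],[0,0,0]]}'
```

```text
clock: 5.35
eef_pos: [0.4609, 0.1617, 0.1635]
orientation: [0.59, -0.588, 0.39, -0.393]
force: [-0.8, -2.0, 13.1]
width: 0.006
clock: 5.85
eef_pos: [0.4609, 0.1617, 0.1626]
orientation: [0.59, -0.588, 0.39, -0.393]
force: [-3.5, -2.4, 18.5]
width: 0.005
```

Force rises to 18.5 N at z = 0.1626, so the stop is reached and has been held. Now the slow ascent.

```bash
python3 -m crank '{"grip":[0,0,0,0,0,0,0,0,0,0,0,0],"xyz":[[0,-1,0],[0,-2,0.2],[0.1,-3,0.3],[0.1,-3,0.4],[0.1,-3,0.5],[0.1,-3,0.5],[0.1,-3,0.6],[0.1,-3,0.6],[0.2,-3,0.7],[0.2,-3,0.7],[0.2,-3,0.8],[0.2,-3,0.8]],"angular":[[0,0,0],[0,0,0],[0,0,0],[0,0,0],[0,0,0],[0,0,0],[0,0,0],[0,0,0],[0,0,0],[0,0,0],[0,0,0],[0,0,0]]}'
python3 -m crank '{"grip":[0,0,0,0,0,0,0,0,0,0,0,0],"xyz":[[0.2,-3,0.9],[0.2,-3,0.9],[0.2,-3,1],[0.2,-3,1],[0.3,-3,1.1],[0.3,-3,1.1],[0.3,-3,1.2],[0.3,-2,0.9],[0.3,-2,0.9],[0.3,-2,0.9],[0.3,-2,0.9],[0,-2,0]],"angular":[[0,0,0],[0,0,0],[0,0,0],[0,0,0],[0,0,0],[0,0,0],[0,0,0],[0,0,0],[0,0,0],[0,0,0],[0,0,0],[0,0,0]]}'
python3 -c "
from h import *
st([.474,.1625,.225])
c=capture('scene');print(reds(c))"
```

```text
clock: 6.85
eef_pos: [0.4656, 0.1624, 0.1935]
orientation: [0.589, -0.589, 0.391, -0.392]
force: [-2.9, -1.6, 8.4]
width: 0.005
clock: 7.85
eef_pos: [0.4763, 0.1642, 0.2236]
orientation: [0.589, -0.589, 0.391, -0.391]
force: [0.4, 0.2, 4.9]
width: 0.004
t 7.85 p [0.4763 0.1642 0.2236] F [0.4 0.2 4.9] w 0.0 q [ 0.28 -0.05  1.98  0.    1.21  1.45]
tool mm [ 0.6 -1.4 -2.8]
[([295, 148, 21, 16, 188], [304.6, 156.8]), ([173, 173, 25, 22, 427], [185.0, 183.2])]
```

```bash
python3 -m crank '{"grip":[0,0,0,0,0,0,0,0,0,0,0,0],"xyz":[[0,-1.5,0],[0,-1.5,0],[0,-1.5,0],[0,-1.5,0],[0,-2,0],[0,-2,0],[0,-4,0],[0,-15,0],[0,-25,0],[0,-25,0],[0,0,0],[0,0,0]],"angular":[[0,0,0],[0,0,0],[0,0,0],[0,0,0],[0,0,0],[0,0,0],[0,0,0],[0,0,0],[0,0,0],[0,0,0],[0,0,0],[0,0,0]]}'
python3 -m crank '{"grip":[0,0,0,0],"xyz":[[0,0,0],[0,0,0],[0,0,0],[0,0,0]],"angular":[[0,0,0],[0,0,0],[0,0,0],[0,0,0]]}'
python3 -c "
from h import *
st()
for n in('scene','top'):
    c=capture(n);print(reds(c));save(c,f'pics/{n}9.png')"
```

```text
clock: 8.9
eef_pos: [0.4772, 0.1642, 0.3036]
orientation: [0.59, -0.588, 0.39, -0.392]
force: [0.6, -0.5, -0.4]
width: 0.003
clock: 9.23
eef_pos: [0.4755, 0.1637, 0.3003]
orientation: [-0.588, 0.59, -0.392, 0.391]
force: [-0.4, 0.1, 0.9]
width: 0.006
t 9.23 p [0.4755 0.1637 0.3003] F [-0.4  0.1  0.9] w 0.01 q [ 0.28 -0.1   1.88 -0.    1.36  1.45]
[([295, 146, 21, 17, 275], [305.1, 154.0]), ([173, 173, 25, 22, 426], [185.0, 183.2])]
[([363, 239, 28, 26, 566], [376.5, 251.5])]
```

View pics/scene9.png

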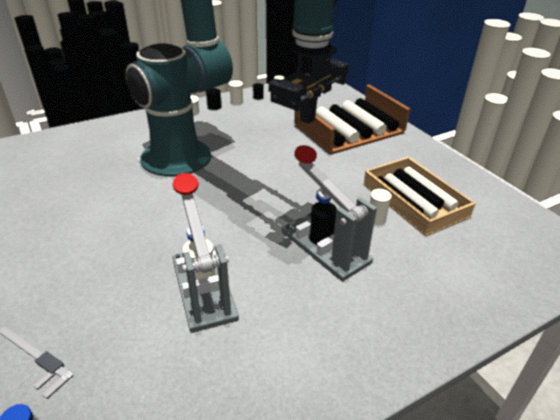

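The black press pad is back at (305,154), as at the start. The white pad at (185,183) and the offcut at about (381,207) haven't moved, and the gripper is well clear.

```bash
python3 -c "
from rig import job
print(job.hand_in())"
```

```text
the job is handed in; nothing more can be done
None
```

I pressed the black-rod press (the left one) down to its lower stop with the shut fingers, held it there, and let it rise slowly while keeping contact. The job is handed in; it gave no verdict.

- **Press and hold:** the tool reached z = 0.1626 m against 0.162 m for fully down. The force rose from 12–13 N to 18.5 N there, so it had reached the stop. It stayed near the bottom for about 1 s.
- **Return:** the rise took over 2 s, at about 0.2 rad/s against the 0.8 rad/s limit. The force reading still showed contact (4.9 N) close to the top.
- **After backing off:** the scene camera showed the black pad back at its starting pixel, (305.1, 154.0) against (305.1, 153.6) before. The white press's pad was at its starting pixel too, and the offcut looked unmoved by eye. The force was about 0 and the tool about 76 mm above the pad.
- **Not confirmed:** in the last top view the gripper hid the black pad, so its final position rests on the scene camera alone. I estimated the arm's angle from tool height and force, because the joint value cannot be read directly.

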